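Lay the ratchet easel flat for a wash

TASK

The board of the table easel is propped up steeply on its ratchet with a wet painting clipped to it, and the paint will run unless the board is laid flat. With a fingertip press down on the round grip of the release lever beside the board until the pawl is free, and keep pushing down smoothly so that the board swings past its teeth until it lies flat on its base; then take the hand away so that the pawl springs back. Push only: do not grip, lift or force anything, keep off the painting, and leave the pot, jar, tube and brush where they are.

Things in the scene. Friction and masses are not known exactly. Their poses are not given: they have to be found in the camera images.
- easel: Wooden table easel, stands fast on the table: low base frame 300 x 340 mm, top 30 mm above the table, tilting board hinged along its -x end. Origin on the table, its x from the hinge towards the board's upper edge, y along the hinge; origin 180 mm past the hinge line, 46 mm outside the board's right (-y) side face. Upright toothed steel quadrant (radius 98 mm about the hinge) on that side
- hinge (a point): Point on the board's hinge line, straight to the -x side of the easel's origin by 180 mm (easel frame), 42 mm above the table. The board turns about the easel's y axis through this point. Board: 340 wide, 270 mm from hinge to upper edge, 24 mm thick
- grip (a point): Middle of the lever's round black finger grip: bar 14 mm thick, 56 mm long along the easel's y, off the board's right edge (no board under it). Board frame (u from hinge up the board, n square off its face, hinge at 0,0): u 260, n 45 mm with the lever up; u 267, n 11 mm when fully pressed. y 0 in the easel frame. Board flat and lever pressed: grip centre 53 mm above the table
- board (a joint): Angle of the board above level, rad: 0 = flat on its base (hard stop), starts 0.58 to 0.9. Stiff friction hinge: stays where left; moving it down takes about 4 to 9 N on the grip square to the board (up to 15 N straight down when steep). Ratchet: a tooth every 0.1 rad; with the pawl in, it cannot go down beyond the next tooth (up to 0.1 rad below the start); it can go up. Must not be raised
- lever (a joint): Release lever, flat steel bar outside the board's right edge, pivoted on the board 108 mm from the hinge, hook pawl at one end, grip at the other, rad: 0 = up, pawl in a notch; grows as the grip is pressed towards the board; clear of the teeth from 0.13; stop at 0.22 (grip moved 35 mm). Spring 1.4 N on the grip at 0, 3.3 N at the stop. At first it may ride on a tooth (up to 0.13)
- painting (a point): Middle of the face of the wet painting, a canvas 240 wide (y) x 180 x 16 mm clipped to the board and fixed to it. Must not be touched. Axes as the board: x up the board, y along the hinge, z off its face. 124 mm up the board from the hinge line and 28 mm off it; its near edge is 96 mm to the +y side of the grip's middle
- water_pot: Bystander: white plastic cup, 84 mm across, 85 mm high, open. Origin at the middle of its underside. To the right (-y) of the easel
- paint_jar: Bystander: small lidded paint jar, 46 mm across, 55 mm high. Origin at the middle of its underside. Beyond the easel's upper edge
- paint_tube: Bystander: metal paint tube standing on its black cap, 45 mm wide, 145 mm high. Origin at the middle of its underside. To the right (-y) of the easel
- brush: Bystander: paint brush lying on the table, 180 mm long, 11 mm thick, along its x. Origin under it near mid-length. To the right (-y) of the easel

How it is judged (in metres and radians):
On the way, in this order (a step that is already met when the one before it is completed fails the run):
1. the release lever is pressed so that the pawl is clear of the teeth while the board is still up (lever beyond 0.16 rad, board above 0.4 rad) (value of joint lever above 0.16 rad and value of joint board above 0.4 rad), for 0.05 s.
2. the board has been pushed down past its teeth and lies on its base (board under 0.04 rad) (value of joint board below 0.04 rad), for 0.1 s.
At the end, for the whole second after the job is handed in: The board lies flat on its base (within 0.04 rad), the release lever has sprung back (under 0.06 rad) so that its pawl is in the lowest notch, and the pot, jar, tube and brush are within 20 mm of where they stood (value of joint board below 0.04 rad and value of joint lever below 0.06 rad and distance of each of water_pot, paint_jar, paint_tube, brush from where it was at the start of the episode below 0.02 m); the robot touches nothing.
It fails at once if something is pressed into, gripped or forced on the easel with more than 35 N (contact force between any of the fingers, the arm and easel above 35 N).
It fails at once if the wet painting is touched (contact force between any of the fingers, the arm and board_c8 above 0.5 N).
It fails at once if the board is slammed down (faster than 2 rad/s) (velocity of joint board below -2 rad/s).
It fails at once if the board is lifted higher (above 1.08 rad) (value of joint board above 1.08 rad).
It fails at once if the pot, jar, tube or brush is lifted, carried or knocked more than 20 mm (distance of any of water_pot, paint_jar, paint_tube, brush from where it was at the start of the episode above 0.02 m).
It also fails if it takes over 38 s, if anything falls off the work surface, if the arm or the gripper's body presses on something with over 40 N, if the wrist force passes 120 N, or if a joint passes its speed limit or range.

ROBOT

A 7-joint arm with a two-finger parallel gripper is mounted at the origin on the work surface. World frame = base frame: x ahead of the robot, y to its left, z up, the work surface at z = 0. Lengths are in mm, angles in rad, forces in N, time in s.
With the tool pointing down it reaches from about 400 to 850 mm from the base axis. Payload 6.9 kg.
Tool frame: the origin (TCP) lies at the very end of the fingers, on their centre line; the grasp point (between the pads) lies 19 mm behind it (manip.grip_point_offset is the distance from the TCP to the grasp point, in mm); z points along the fingers, y is the line along which they close (so a half turn about z gives the same grasp; the last joint's range is limited). The gripper opens to 85 mm and grips with 20 to 120 N. Pads are 22 mm wide; open, the fingers measure 114 mm over their backs; the gripper's body (76 mm by 85 mm) begins 54 mm behind the grasp point. The pads swing forward as they close: fully open they stand 13 mm farther back than shut.
Start: joints at [1.363, 0.507, -0.238, 1.5, 0.126, 1.149, -0.155], TCP at [192.892, -594.478, 231.275] pointing down, gripper open.
Joint ranges: [-3.08, 3.08], [-0.24, 2.05], [-1.43, 1.35], [0, 2.5], [-1.52, 4.66], [0.17, 1.96], [-2.89, 2.89]. Speed limits (rad/s): [2.39, 2.39, 3.14, 3.14, 3.14, 3.14, 3.14].

INTERFACE

Orientations are given as [roll, pitch, yaw] about the fixed x, y, z axes, in that order (R = Rz(yaw) Ry(pitch) Rx(roll)).
In Python, from workcell import manip gives the robot as it stands.
- The arm moves only by the shell command python3 -m creep 'ROWS' [OPENING]. ROWS is JSON, a list of rows, each a list of 4 numbers: the shift along the world's x, y, z in m, then the turn about the world's z in degrees. A call has exactly 10 rows; each row shifts and turns the commanded pose from where the row before left it; what a row does not reach is not made up. A row lasts 1/10 s, in which the tool goes at most 50 mm and 8.59 degrees, less where a joint would pass 70% of its speed; a pose out of reach is approached as far as the arm can. A call is refused whole if a number of a shift passes 0.05 or a number of a turn 8.59, either way. A call with a gripper value outside its range is refused whole. OPENING is the opening, from 0 (shut) to 1 (fully open), set as the call begins (- or left out, the last holds). The fingers move at their own pace and stop on an object; the grip force is fixed at half the most. Time passes only in rows, so rows that do not move let the fingers close, or fill a call up. It gives the time, the measured TCP pose, the force, the opening and the grip force at its end, in the units of the state.
- manip.observe(): the state, without advancing time (a new reading comes with each control period).
- manip.snapshot(name): name is "side" or "top"; returns (picture, depth): 400x640x3 uint8, red, green, blue; 400x640 float32, mm along the optical axis (not along the pixel's ray), 0 where there is no reading.
- manip.camera_params(name): a dict with "intrinsics" (3x3 intrinsics, pixels), "cam_to_world" (4x4, takes a point from camera to world coordinates). Camera axes: x right, y up, looking along -z (the intrinsics and any distortion apply to the point x, -y, -z); pixel columns grow to the right and rows downward; lengths in mm; the calibration is good to about 2 mm. A picture is of the moment at which its call begins. camera_params takes no time and is no camera call.
- manip.close_job(): hands the job in; it is judged then, once.
The state is a dict: "t": time; "q": joint angles; "qvel": joint speeds; "effort": joint torques, N m; "tool_pos": TCP position; "tool_rot": TCP orientation; "ft_force": force on the tool from outside, world axes, zero at the start; "wrist_torque": the same for the moment, N m; "gripper_width": finger opening in mm; "finger_force": force on a finger pad.
Only numpy, scipy, OpenCV 4.12 (cv2) and the standard library are available. Lean on these libraries where they do the work, as an engineer would, in place of code of your own. Each camera call takes 0.05 s, during which the arm holds its last target. There are 200 camera calls.

## Working session

There is one attempt and no reset: what is moved stays moved. The work goes in short steps, Python scripts to look and compute and a shell command to move; the robot and the scene stay as the last step left them, time stands still between calls to the robot, and variables do not carry over. Pictures are saved under pics/ and viewed, at most 10 in all, crops included, and the job is handed in when it is done.

```bash
mkdir -p pics; cat > h.py <<'E'
import numpy as np, cv2
from workcell import manip
def grab(n,f):
    p,d=manip.snapshot(n); cv2.imwrite(f'pics/{f}.png',p[:,:,::-1]); np.savez(f'{f}.npz',p=p,d=d); return p,d
def cloud(n,d):
    c=manip.camera_params(n);K=np.array(c['intrinsics']);T=np.array(c['cam_to_world'])
    v,u=np.mgrid[:400,:640]
    P=np.stack([(u-K[0,2])/K[0,0]*d,-(v-K[1,2])/K[1,1]*d,-d],-1)
    W=P@T[:3,:3].T+T[:3,3]; W[d==0]=np.nan; return W
E
python3 - <<'E'
from h import *
for n in('top','side'):
    grab(n,n+'0'); c=manip.camera_params(n); print({k:np.round(v,3).tolist() if not isinstance(v,str) else v for k,v in c.items()})
s=manip.observe();print(s['t'],s['tool_pos'],s['tool_rot'],s['gripper_width'])
E
```

```text
{'intrinsics': [[449.003, 0.0, 334.29], [0.0, 449.003, 202.141], [0.0, 0.0, 1.0]], 'cam_to_world': [[-0.026, 0.996, -0.088, 482.765], [-0.999, -0.024, 0.023, -40.598], [0.02, 0.088, 0.996, 1003.276], [0.0, 0.0, 0.0, 1.0]]}
{'intrinsics': [[370.503, 0.0, 318.344], [0.0, 370.503, 194.613], [0.0, 0.0, 1.0]], 'cam_to_world': [[0.921, 0.307, -0.24, 360.032], [-0.389, 0.699, -0.6, -580.805], [-0.016, 0.646, 0.763, 764.271], [0.0, 0.0, 0.0, 1.0]]}
0.1 [ 192.72745359 -594.07933554  230.53341665] [-3.14001633e+00  1.08730152e-05  3.13840888e-01] 85.29161724337482
```

View pics/top0.png

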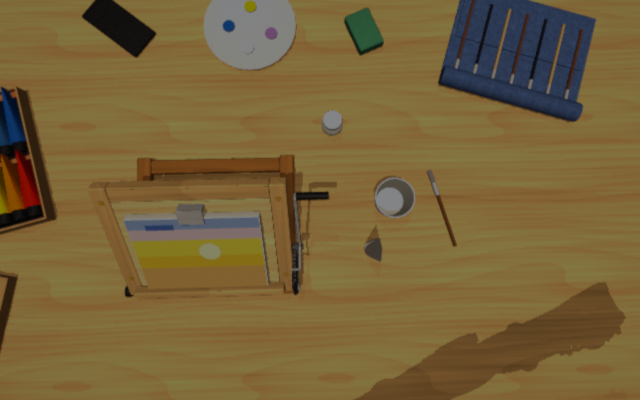

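View pics/side0.png

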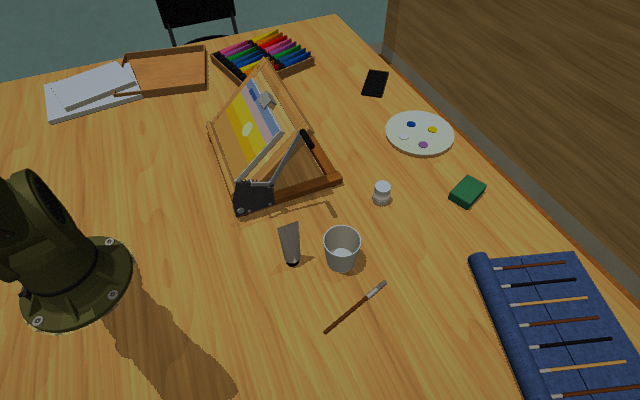

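The top view shows the black grip at about (313,195), the tube at (375,248), the pot at (395,198), the jar at (332,122) and the brush at (442,208). In the side view the grip is at (307,139).

```bash
python3 - <<'E'
from h import *
z=np.load('top0.npz');p,d=z['p'].astype(int),z['d'];W=cloud('top',d)
m=np.zeros((400,640),bool);m[188:203,301:331]=1
g=m&(p.sum(2)<110)&(W[...,2]>60)
v,u=np.where(g);print('grip top',g.sum(),u.min(),u.max(),v.min(),v.max(),np.nanmean(W[g],0).round(1),np.nanmin(W[g],0).round(1),np.nanmax(W[g],0).round(1))
z2=np.load('side0.npz');p2,d2=z2['p'].astype(int),z2['d'];W2=cloud('side',d2)
m=np.zeros((400,640),bool);m[125:155,297:318]=1
g2=m&(p2.sum(2)<110)&(W2[...,2]>100);v,u=np.where(g2);print('grip side',g2.sum(),np.nanmean(W2[g2],0).round(1),np.nanmin(W2[g2],0).round(1),np.nanmax(W2[g2],0).round(1))
# painting plane (yellow)
y=np.zeros((400,640),bool);y[240:280,150:262]=1
P=W[y];P=P[~np.isnan(P[:,0])];c=P.mean(0);n=np.linalg.svd(P-c,full_matrices=False)[2][2];n*=np.sign(n[2]);r=abs((P-c)@n)
P=P[r<3];c=P.mean(0);n=np.linalg.svd(P-c,full_matrices=False)[2][2];n*=np.sign(n[2])
print('plane',c.round(1),n.round(3),'tilt',np.arccos(n[2]),'yaw',np.arctan2(-n[1],-n[0]))
# hinge line: painting face n=28 at z: solve along steepest line
a=np.arccos(n[2]);ex=np.array([-n[0],-n[1],0]);ex/=np.linalg.norm(ex);ey=np.cross([0,0,1],ex);ub=np.cos(a)*ex+np.sin(a)*np.array([0,0,1])
u=(c[2]-42-28*n[2])/np.sin(a);h=c-28*n-u*ub;print('u of c',u,'hinge x (ex coord)',h@ex,'h',h)
for nm,G in(('top',W[g]),('side',W2[g2])):
    q=np.nanmean(G,0);q=q-h;print(nm,'grip u,n,y',q@ub,q@n,q@ey)
print('ex',ex,'ey',ey)
for nm,(r0,r1,c0,c1),zz in(('jar',(108,138,320,346),8),('pot',(175,222,372,418),8),('tube',(225,268,360,388),8),('brush',(168,248,425,460),4)):
    Q=W[r0:r1,c0:c1].reshape(-1,3);Q=Q[Q[:,2]>zz];print(nm,np.nanmin(Q,0).round(),np.nanmax(Q,0).round())
E
```

```text
grip top 198 301 327 192 199 [561.4 -23.6 250.9] [555.4 -45.8 246.8] [567.8  -1.7 254.8]
grip side 137 [559.3 -23.8 248.6] [553.8 -49.  191.3] [573.8  28.4 253.6]
plane [455.1 187.2 138.8] [-0.67  -0.     0.742] tilt 0.7345999021085675 yaw 0.00012758202192813943
u of c 113.44094512108083 hinge x (ex coord) 389.74826255876536 h [389.7243805  187.21469622  42.        ]
top grip u,n,y 267.42818694118245 40.012639240820505 -210.83298066518768
side grip u,n,y 264.2880038481754 39.69962435831408 -211.0295813987236
ex [9.99999992e-01 1.27582022e-04 0.00000000e+00] ey [-1.27582022e-04  9.99999992e-01  0.00000000e+00]
jar [722. -85.   9.] [765. -40.  60.]
pot [ 530. -229.    8.] [ 611. -145.   91.]
tube [ 444. -153.   19.] [ 488. -125.  148.]
brush [ 466. -346.    4.] [ 643. -266.   14.]
```

```bash
python3 -m creep '[[0.024,0.037,0.012,-1.8],[0.024,0.037,0.012,-1.8],[0.024,0.037,0.012,-1.8],[0.024,0.037,0.012,-1.8],[0.024,0.037,0.012,-1.8],[0.024,0.037,0.005,-1.8],[0.024,0.037,0,-1.8],[0.024,0.037,0,-1.8],[0.024,0.037,0,-1.8],[0.024,0.037,0,-1.8]]' 0
```

```text
t: 1.1
tool_pos: [433.4, -222.8, 296.2]
tool_rot: [-3.142, 0.0, -0.002]
ft_force: [1.0, -0.7, -0.2]
gripper_width: 0.3
finger_force: 0.0
```

```bash
python3 -m creep '[[0.025,0.038,0,0],[0.025,0.038,0,0],[0.025,0.038,0,0],[0.025,0.038,0,0],[0.025,0.038,0,0],[0.004,0.005,0,0],[0,0,-0.01,0],[0,0,-0.01,0],[0,0,0,0],[0,0,0,0]]'
python3 - <<'E'
from h import *
p,d=grab('side','side1');cv2.imwrite('pics/c1.png',cv2.resize(p[40:240,190:430,::-1],None,fx=3,fy=3)[:600])
print(manip.observe()['tool_pos'])
E
```

```text
t: 2.1
tool_pos: [561.1, -31.1, 275.8]
tool_rot: [3.141, 0.001, -0.003]
ft_force: [0.4, -0.5, 0.2]
gripper_width: 0.1
finger_force: 0.0
[561.4804296  -30.82405684 276.32649527]
```

View pics/c1.png

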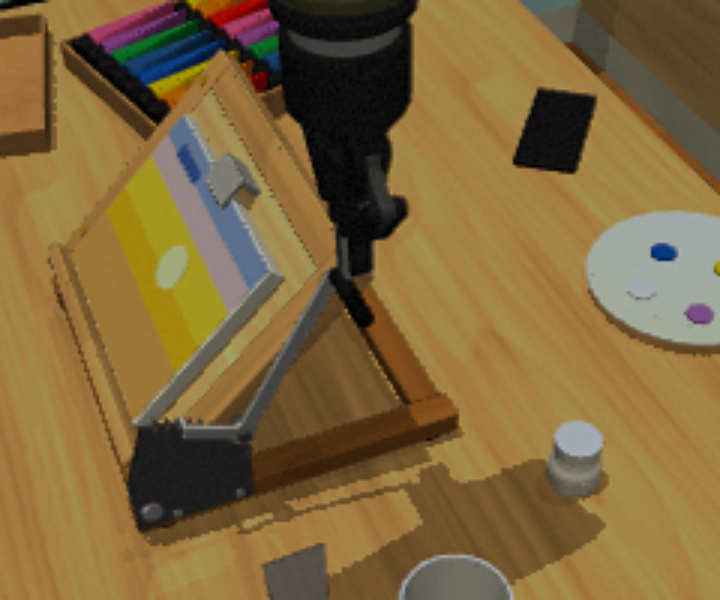

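The fingertips hang just above the middle of the grip, which is at crop (352,297), and stay clear of the painting.

```bash
python3 -m creep '[[0.001,0,-0.007,0],[0.001,0,-0.007,0],[0.001,0,-0.006,0],[0.001,0,-0.004,0],[0.002,0,-0.002,0],[0.002,0,-0.002,0],[0.002,0,-0.002,0],[0.002,0,-0.002,0],[0,0,0,0],[0,0,0,0]]'
```

```text
t: 3.15
tool_pos: [575.5, -29.5, 245.4]
tool_rot: [3.141, -0.004, -0.001]
ft_force: [2.5, -1.1, 7.0]
gripper_width: 0.2
finger_force: 3.3
```

```bash
python3 -m creep '[[0.001,0,-0.002,0],[0.001,0,-0.002,0],[0.001,0,-0.002,0],[0.001,0,-0.002,0],[0.001,0,-0.002,0],[0,0,0,0],[0,0,0,0],[0,0,0,0],[0,0,0,0],[0,0,0,0]]'
python3 - <<'E'
from h import *
p,d=grab('side','side2');cv2.imwrite('pics/c2.png',cv2.resize(p[90:240,220:380,::-1],None,fx=4,fy=4)[:600])
W=cloud('side',d)
P=W[110:155,235:262].reshape(-1,3);P=P[~np.isnan(P[:,0])];c=np.median(P,0);
for k in range(4):
    n=np.linalg.svd(P-P.mean(0),full_matrices=False)[2][2];n*=np.sign(n[2]);P=P[abs((P-P.mean(0))@n)<4]
print('tilt',np.arccos(n[2]),len(P)); s=manip.observe();print(s['tool_pos'],s['ft_force'])
W=cloud('side',np.load('side0.npz')['d'])
P=W[110:155,235:262].reshape(-1,3);P=P[~np.isnan(P[:,0])]
for k in range(4):
    n=np.linalg.svd(P-P.mean(0),full_matrices=False)[2][2];n*=np.sign(n[2]);P=P[abs((P-P.mean(0))@n)<4]
print('tilt before',np.arccos(n[2]),len(P))
E
```

```text
t: 4.15
tool_pos: [584.4, -29.6, 238.2]
tool_rot: [3.141, -0.014, -0.001]
ft_force: [9.3, -1.6, 15.5]
gripper_width: 0.1
finger_force: 7.6
tilt 0.7344779408477259 1207
[584.44708611 -29.57408414 238.24404373] [ 9.10209482 -1.07653543 15.27230591]
tilt before 0.7357644999705186 1207
```

View pics/c2.png

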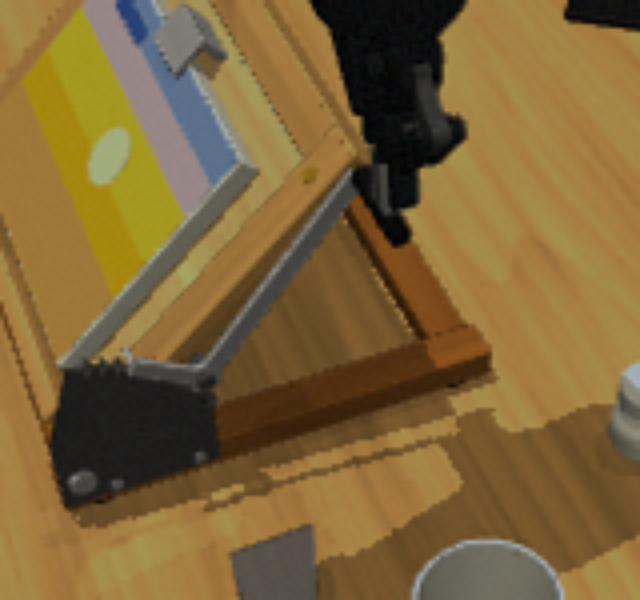

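The lever is pressed close to its stop and the tilt is unchanged at 0.734. The grip is dragging the finger +x, so I'll relieve that and then follow the arc gently.

```bash
python3 -m creep '[[0.001,0,0,0],[0.001,0,0,0],[0.001,0,0,0],[0.001,0,0,0],[0.001,0,-0.001,0],[0.001,0,-0.001,0],[0.001,0,-0.001,0],[0.001,0,-0.001,0],[0,0,0,0],[0,0,0,0]]'
```

```text
t: 5.2
tool_pos: [590.4, -29.6, 233.0]
tool_rot: [3.141, -0.009, -0.001]
ft_force: [5.1, -1.6, 11.8]
gripper_width: -0.1
finger_force: 6.0
```

```bash
python3 -m creep '[[0.002,0,-0.002,0],[0.003,0,-0.003,0],[0.004,0,-0.004,0],[0.004,0,-0.004,0],[0.004,0,-0.004,0],[0.004,0,-0.004,0],[0.003,0,-0.004,0],[0.002,0,-0.003,0],[0,0,0,0],[0,0,0,0]]'
python3 - <<'E'
from h import *
p,d=grab('side','side3');cv2.imwrite('pics/c3.png',cv2.resize(p[90:240,220:380,::-1],None,fx=4,fy=4)[:600])
W=cloud('side',d)
P=W[110:155,235:262].reshape(-1,3);P=P[~np.isnan(P[:,0])]
for k in range(4):
    n=np.linalg.svd(P-P.mean(0),full_matrices=False)[2][2];n*=np.sign(n[2]);P=P[abs((P-P.mean(0))@n)<4]
print('tilt',np.arccos(n[2]),len(P))
E
```

```text
t: 6.2
tool_pos: [615.4, -29.5, 203.8]
tool_rot: [3.142, -0.006, -0.001]
ft_force: [4.2, 0.1, 7.3]
gripper_width: -0.2
finger_force: 3.6
tilt 0.577295488232139 1211
```

View pics/c3.png

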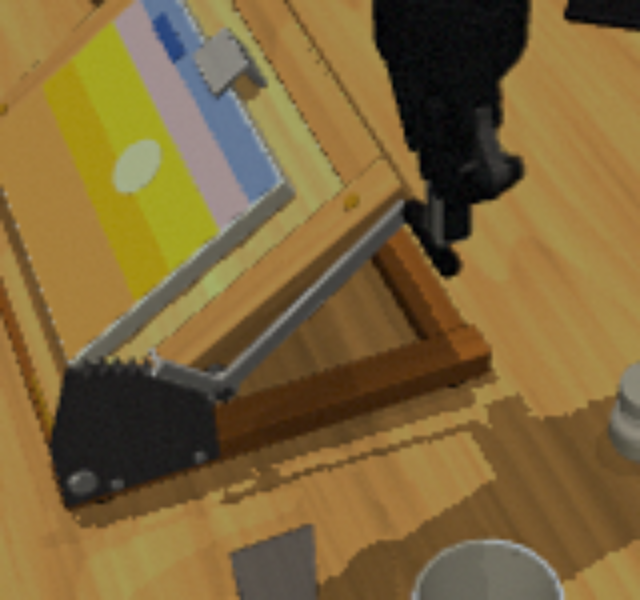

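The board is moving past the teeth with the lever fully pressed. Tilt is now 0.577 and the finger is still on the grip at crop (445,235).

```bash
python3 -m creep '[[0.004,0,-0.005,0],[0.005,0,-0.008,0],[0.004,0,-0.008,0],[0.004,0,-0.008,0],[0.004,0,-0.008,0],[0.003,0,-0.008,0],[0.003,0,-0.008,0],[0.003,0,-0.007,0],[0.001,0,-0.004,0],[0,0,-0.002,0]]'
python3 - <<'E'
from h import *
p,d=grab('side','side4');cv2.imwrite('pics/c4.png',cv2.resize(p[90:240,230:390,::-1],None,fx=4,fy=4)[:600])
E
```

```text
t: 7.25
tool_pos: [646.8, -29.2, 137.5]
tool_rot: [-3.141, -0.006, -0.0]
ft_force: [5.6, 0.0, 5.8]
gripper_width: 0.2
finger_force: 3.6
```

View pics/c4.png

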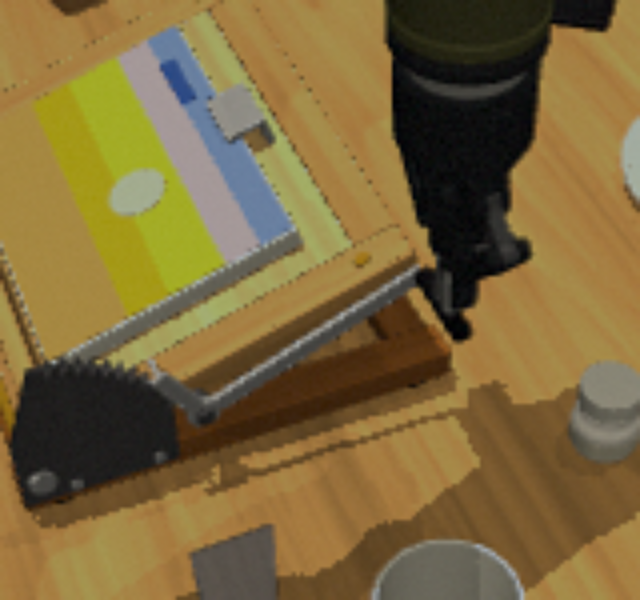

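The board is at about 0.3 rad and the finger is still well on the grip, at crop (455,310).

```bash
python3 -m creep '[[0.003,0,-0.006,0],[0.003,0,-0.009,0],[0.002,0,-0.009,0],[0.002,0,-0.009,0],[0.002,0,-0.009,0],[0.001,0,-0.009,0],[0.001,0,-0.009,0],[0,0,-0.008,0],[0,0,-0.006,0],[0,0,-0.004,0]]'
```

```text
t: 8.3
tool_pos: [659.2, -29.2, 58.5]
tool_rot: [-3.141, -0.002, -0.0]
ft_force: [4.0, -0.5, 11.0]
gripper_width: -0.0
finger_force: 5.9
```

```bash
python3 -m creep '[[0,0,-0.001,0],[0,0,-0.001,0],[0,0,-0.001,0],[0,0,0,0],[0,0,0,0],[0,0,0,0],[0,0,0,0],[0,0,0,0],[0,0,0,0],[0,0,0,0]]'
python3 - <<'E'
from h import *
p,d=grab('side','side5')
W=cloud('side',d)
P=W[125:165,225:262].reshape(-1,3);P=P[~np.isnan(P[:,0])]
for k in range(4):
    n=np.linalg.svd(P-P.mean(0),full_matrices=False)[2][2];n*=np.sign(n[2]);P=P[abs((P-P.mean(0))@n)<4]
print('n',n,'tilt',np.arctan2(-n[0],n[2]),len(P),P.mean(0))
E
```

```text
t: 9.3
tool_pos: [659.4, -29.2, 57.7]
tool_rot: [-3.142, -0.004, -0.0]
ft_force: [0.3, -0.2, 16.3]
gripper_width: 0.1
finger_force: 8.4
n [-3.79975383e-03  3.56871393e-04  9.99992717e-01] tilt 0.003799763212880091 1216 [465.98650793 219.76897205  71.35488534]
```

The board is flat: tilt 0.004 and the surface at z 71, against the 70 expected. Next I lift the hand straight up and clear.

```bash
python3 -m creep '[[0,0,0.004,0],[0,0,0.006,0],[0,0,0.01,0],[0,0,0.012,0],[0,0,0.02,0],[0,0,0.03,0],[0,0,0.04,0],[0,0,0.04,0],[0,0,0.03,0],[0,0,0,0]]'
python3 - <<'E'
from h import *
p,d=grab('side','side6')
W=cloud('side',d)
P=W[125:165,225:262].reshape(-1,3);P=P[~np.isnan(P[:,0])]
for k in range(4):
    n=np.linalg.svd(P-P.mean(0),full_matrices=False)[2][2];n*=np.sign(n[2]);P=P[abs((P-P.mean(0))@n)<4]
print('tilt',np.arctan2(-n[0],n[2]),len(P))
cv2.imwrite('pics/c6.png',cv2.resize(p[90:290,200:440,::-1],None,fx=3,fy=3)[:600])
E
```

```text
t: 10.35
tool_pos: [659.4, -29.2, 252.7]
tool_rot: [-3.142, -0.007, -0.001]
ft_force: [-0.1, 0.3, -0.2]
gripper_width: 0.2
finger_force: 0.0
tilt 0.0046269554644979725 1211
```

View pics/c6.png

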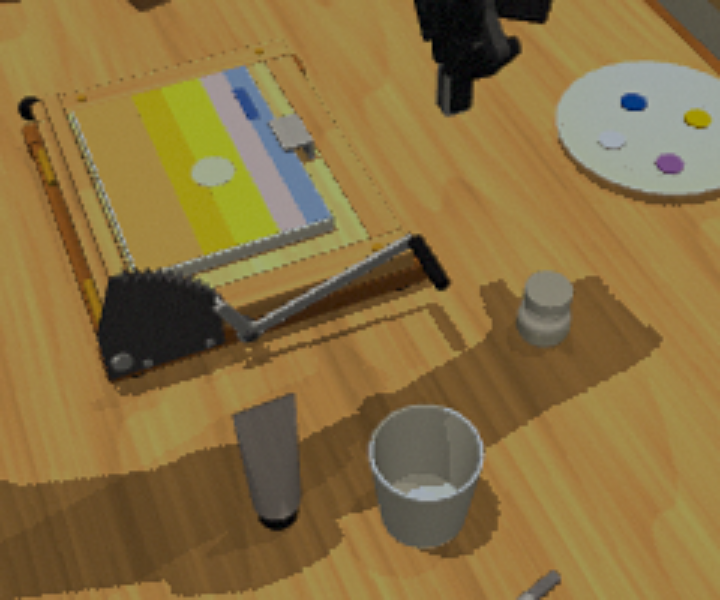

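The board is flat, the hand is clear and the bystanders are in place. The grip, at crop (432,262), has risen. I'll check its height before handing in.

```bash
python3 - <<'E'
from h import *
z=np.load('side6.npz');p,d=z['p'].astype(int),z['d'];W=cloud('side',d)
m=np.zeros((400,640),bool);m[166:188,335:352]=1;g=m&(p.sum(2)<110)&(W[...,2]>40)
print(g.sum(),np.nanmedian(W[g],0),np.nanpercentile(W[g][:,2],[10,90]))
E
```

```text
97 [647.6316573  -24.36871887  93.15113194] [87.02443769 95.07494859]
```

```bash
python3 -c "
from workcell import manip
print(manip.close_job())"
```

```text
the job is handed in; nothing more can be done
None
```

The job is handed in at about 10 s of the 38 s allowed: the board lies flat (about 0.004 rad), the lever has sprung back to about 0 rad, the hand is clear, and the pot, jar, tube and brush look unmoved (judged by eye, not re-measured); no verdict came back.

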